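Half-aperture exposure of a sample on a light-exposure bench

TASK

Prepare the light exposure: first stand the amber filter beaker in the round black holder in front of the lamp, then stand the clear sample beaker inside the amber one, both upright and fully down, set down rather than dropped. Only then take the black ribbed grip of the lamp's spring-closed shutter and slide it to half open (red pointer at the long red middle mark), never past the three-quarter mark, and finish while still holding it there, because it springs shut when let go. Leave the other things on the desk where they are.

Things in the scene. Friction and masses are not known exactly. Their poses are not given: they have to be found in the camera images.
- exposure_bench: Light-exposure bench, fixed: aluminium plate 225 x 220 mm, top 12 mm above the desk. Origin on the desk under its centre; x to the back (away from the robot at yaw 0), y to the left along the shutter's slide, z up. Grey lamp house at x 40 to 112, y -78 to 78 mm, 95 mm high; the shutter runs on its front (-x) face, brass spring barrel at its left. Round holder in front, at (-65, -30) mm.
- holder_floor (a point): Centre of the inner floor of the round black holder, 17 mm above the desk. The holder is an upright cup of 66 mm inner and 76 mm outer diameter; its rim is 14 mm above this point. Axes as the bench's.
- filter_beaker: Amber filter beaker, loose, upright on the desk: straight round cup of 58 mm outer and 52 mm inner diameter, 60 mm tall, floor 4 mm thick, about 0.09 kg. Origin at the centre of its underside, z up to the mouth.
- sample_beaker: Clear glass sample beaker with a blue disc set in its bottom, loose, upright on the desk: straight round cup of 44 mm outer and 39 mm inner diameter, 88 mm tall, about 0.07 kg. Origin at the centre of its underside, z up to the mouth.
- shutter (a joint): Travel of the shutter in m: 0 closed, 0.025 half open (pointer at the long red mark), 0.0375 at the three-quarter mark, 0.050 fully open. It opens to the bench's +y. A spring pushes it shut with 3.6 N when closed, 8.1 N at half and 12.6 N fully open (180 N/m); it closes by itself when let go.
- shutter_grip (a point): Centre of the shutter's upright black ribbed grip, moves with the shutter: 16 mm along the bench's x, 12 mm along its y, 36 mm tall, its top 132 mm and its underside 96 mm above the desk; free on both y sides and above. Closed, it is at (33, -30) mm in the bench's frame.
- green_dropper: Bystander: white dropper bottle with a green tip, 27 mm thick, 78 mm tall. Origin at the centre of its underside.
- orange_dropper: Bystander: white dropper bottle with an orange tip, 27 mm thick, 78 mm tall. Origin at the centre of its underside.
- marker: Bystander: black marker standing upright, 22 mm thick, 95 mm tall. Origin at the centre of its underside.
- pc_tower: Fixed obstacle: black computer tower at the back right, 265 mm along x, 115 mm along y, 350 mm tall, not turned. Origin at the centre of its underside. The arm starts to the right of it and must pass in front of it (nearer the robot) or above.
There are look-alikes about, which are no part of the job. There is more than one size of the filter_beaker; the one meant has the size given above.

How it is judged:
By the outcome, as a careful person would: the job done as asked, in the order asked, and still so for the second after the job is handed in, while the arm keeps its last pose, push and grip.
It also fails if it takes over 72 s, if anything falls off the work surface, if the arm or the gripper's body presses on something with over 40 N, if the wrist force passes 120 N, or if a joint passes its speed limit or range.

ROBOT

A 7-joint arm with a two-finger parallel gripper is mounted at the origin on a cart in front of the work surface, level with it; the furniture and walls round the work are solid. World frame = base frame: x ahead of the robot, y to its left, z up, the work surface at z = 0. Lengths are in m, angles in rad, forces in N, time in s.
With the tool pointing down it reaches from about 0.4 to 0.875 m from the base axis. Payload 6.5 kg.
Tool frame: the origin (TCP) lies at the very end of the fingers, on their centre line; the grasp point (between the pads) lies 19 mm behind it; z points along the fingers, y is the line along which they close (so a half turn about z gives the same grasp; the last joint's range is limited). The gripper opens to 85 mm and grips with 20 to 120 N. Pads are 22 mm wide; open, the fingers measure 114 mm over their backs; the gripper's body (76 mm by 85 mm) begins 54 mm behind the grasp point. The pads swing forward as they close: fully open they stand 13 mm farther back than shut.
Start: joints at [1.081, 0.536, -0.004, 1.538, 0.003, 1.067, -0.071], TCP at [0.267, -0.592, 0.231] pointing down, gripper open.
Joint ranges: [-2.7, 2.7], [-0.37, 2.16], [-1.27, 1.26], [0.24, 2.4], [-1.31, 4.45], [0.19, 1.91], [-2.76, 2.76]. Speed limits (rad/s): [2.39, 2.39, 3.14, 3.14, 3.14, 3.14, 3.14].

INTERFACE

Orientations are given as a unit quaternion [x, y, z, w].
In Python, from workcell import robot gives the robot as it stands.
- The arm moves only by the shell command python3 -m pendant 'ROWS' [FORCE]. ROWS is JSON, one flat list of numbers, 7 for each row, row after row: the finger opening in m, from 0 to 0.0854, then the shift along the tool's x, y, z in m, then the turn, a rotation vector about the tool's x, y, z in degrees. A call has exactly 8 rows; each row is the pose to reach, as a shift and turn from the pose commanded when the call began, along the tool's axes at that moment; what a row does not reach only later rows make up. A row lasts 1/10 s, in which the tool goes at most 50 mm and 8.59 degrees, less where a joint would pass 70% of its speed; a pose out of reach is approached as far as the arm can. A call with a gripper value outside its range is refused whole. The fingers move at their own pace and stop on an object; FORCE is the grip in N (left out, the last holds). Time passes only in rows, so rows that repeat a pose let the fingers close, or fill a call up. It gives the time, the measured TCP pose, the force, the opening and the grip force at its end, in the units of the state.
- robot.get_obs(): the state, without advancing time (a new reading comes with each control period).
- robot.snapshot(name): name is "side" or "top"; returns the picture (384x512x3 uint8, red, green, blue); there is no depth.
- robot.camera_info(name): a dict with "camera_matrix" (3x3 intrinsics, pixels), "extrinsics" (4x4, takes a point from world to camera coordinates). Camera axes: x right, y up, looking along -z (the intrinsics and any distortion apply to the point x, -y, -z); pixel columns grow to the right and rows downward; lengths in m; the calibration is good to about 2 mm. A picture is of the moment at which its call begins. camera_info takes no time and is no camera call.
- robot.hand_in(): hands the job in; it is judged then, once.
Trained networks look in the newest picture that a camera, given by its name, has taken for a name from the list of things; names that differ only in an ending like _2 or _b are one class to them, and where a whole thing is asked for, a point or a joint stands for the part that bears it (a point fixed in the world has none). Each returns a list of dicts, best first, with "conf" (0 to 1); they miss things now and then, are a little off and sometimes report something else, mostly with a low value. They report only what shows in the picture. A call takes as long as a camera call. They do not tell look-alikes from the thing itself.
- robot.search_frame(camera, target): "position" ([x, y, z] in m, in world coordinates, good to about 4 mm: the middle of the surface that is visible of it).
The state is a dict: "t": time; "joint_positions": joint angles; "qvel": joint speeds; "joint_efforts": joint torques, N m; "eef_pos": TCP position; "tcp_rot": TCP orientation; "ft_force": force on the tool from outside, world axes, zero at the start; "wrist_torque": the same for the moment, N m; "gripper_width": finger opening in m; "grasp_force": force on a finger pad.
Only numpy, scipy, OpenCV 4.12 (cv2) and the standard library are available. Lean on these libraries where they do the work, as an engineer would, in place of code of your own. Each camera call takes 0.05 s, during which the arm holds its last target. There are 200 camera calls.

## Working session

There is one attempt and no reset: what is moved stays moved. The work goes in short steps, Python scripts to look and compute and a shell command to move; the robot and the scene stay as the last step left them, time stands still between calls to the robot, and variables do not carry over. Pictures are saved under pics/ and viewed, at most 10 in all, crops included, and the job is handed in when it is done.

```bash
mkdir -p pics; ls; cat > h.py <<'E'
import numpy as np, cv2
from workcell import robot
def snap(n,f):
    im=robot.snapshot(n); cv2.imwrite('pics/'+f,im[:,:,::-1]); return im
def cam(n):
    c=robot.camera_info(n); return np.array(c['camera_matrix']),np.array(c['extrinsics']),c
def proj(n,p):
    K,E,_=cam(n); q=E[:3,:3]@np.array(p)+E[:3,3]; u=K@np.array([q[0],-q[1],-q[2]]); return u[:2]/u[2]
def ray(n,px):
    K,E,_=cam(n); d=np.linalg.inv(K)@np.array([px[0],px[1],1.]); d=np.array([d[0],-d[1],-d[2]])
    R=E[:3,:3]; return -R.T@E[:3,3], R.T@d
def onz(n,px,z):
    o,d=ray(n,px); return o+d*(z-o[2])/d[2]
E
python3 - <<'E'
from h import *
np.set_printoptions(precision=4,suppress=True)
a=snap('side','s0.png');b=snap('top','t0.png')
for n in('side','top'):
    print(n,robot.camera_info(n))
    for t in['exposure_bench','filter_beaker','sample_beaker','shutter_grip','marker','green_dropper','orange_dropper','pc_tower']:
        print(t,[(np.round(r['position'],3).tolist(),round(r['conf'],2)) for r in robot.search_frame(n,t)])
print(robot.get_obs())
E
```

```text
pics
side {'camera_matrix': array([[430.5019,   0.    , 254.5687],
       [  0.    , 430.5019, 192.5297],
       [  0.    ,   0.    ,   1.    ]]), 'extrinsics': array([[-0.9871, -0.1586,  0.0199,  0.4744],
       [ 0.1192, -0.6475,  0.7527, -0.1111],
       [-0.1065,  0.7453,  0.6581, -1.0853],
       [ 0.    ,  0.    ,  0.    ,  1.    ]])}
exposure_bench [([0.568, 0.105, 0.009], 0.8), ([0.593, 0.053, 0.11], 0.24)]
filter_beaker [([0.351, -0.234, 0.032], 0.81), ([0.304, -0.161, 0.027], 0.76), ([0.406, -0.134, 0.039], 0.65)]
sample_beaker [([0.392, 0.345, 0.062], 0.55)]
shutter_grip [([0.596, 0.052, 0.11], 0.64)]
marker [([0.611, 0.297, 0.058], 0.53)]
green_dropper [([0.344, 0.22, 0.035], 0.75)]
orange_dropper [([0.437, -0.25, 0.038], 0.63)]
pc_tower []
top {'camera_matrix': array([[447.9762,   0.    , 258.4185],
       [  0.    , 447.9762, 191.3402],
       [  0.    ,   0.    ,   1.    ]]), 'extrinsics': array([[ 0.1166, -0.9932, -0.0011,  0.0107],
       [ 0.9702,  0.1136,  0.2141, -0.5051],
       [-0.2125, -0.026 ,  0.9768, -1.3473],
       [ 0.    ,  0.    ,  0.    ,  1.    ]])}

[... 295 characters left out ...]
7, 0.008], 0.66), ([0.611, 0.29, 0.061], 0.39)]
green_dropper []
orange_dropper [([0.434, -0.257, 0.048], 0.55)]
pc_tower [([0.407, -0.154, 0.009], 0.32)]
{'t': 0.9, 'joint_positions': array([ 1.0808,  0.5364, -0.0044,  1.5379,  0.0026,  1.0673, -0.0712]), 'qvel': array([-0.0001, -0.0008, -0.0006,  0.0013,  0.0002,  0.0013, -0.0009]), 'joint_efforts': array([  0.0005, -58.3317,   1.0475, -25.9436,   0.0123,   0.0019,
         0.    ]), 'eef_pos': array([ 0.2673, -0.5925,  0.2313]), 'tcp_rot': array([ 0.9776,  0.2103, -0.    ,  0.    ]), 'ft_force': array([-0.0466, -0.3906,  0.5818]), 'wrist_torque': array([-0.0076, -0.0183, -0.0293]), 'grasp_force': 0.0, 'gripper_width': 0.08535150282291923}
```

View pics/s0.png

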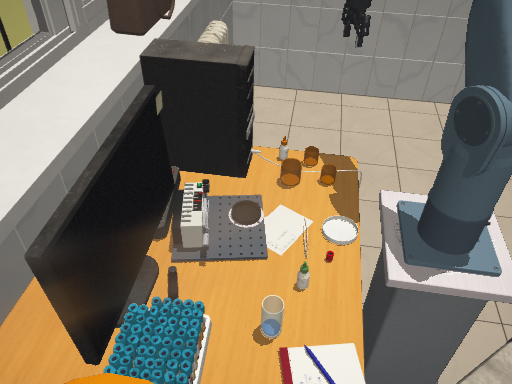

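View pics/t0.png

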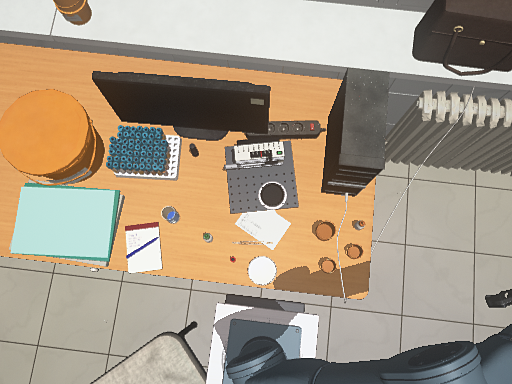

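The side view shows three amber beakers near (290,172), (328,175) and (312,156), the bench at (220,225) and the clear beaker at (272,317). The tower is at the back right. In the top view the ambers are at (324,231), (328,266) and (353,251), the holder at (272,194) and the sample at (171,215). I'll enlarge crops to measure sizes.

```bash
python3 - <<'E'
import cv2,numpy as np
a=cv2.imread('pics/s0.png');b=cv2.imread('pics/t0.png')
r=lambda i,x,y,w,h,f:cv2.resize(i[y:y+h,x:x+w],None,fx=f,fy=f,interpolation=cv2.INTER_CUBIC)
cv2.imwrite('pics/c1.png',np.vstack([r(a,265,130,100,70,7.5)[:525]]))
cv2.imwrite('pics/c2.png',np.hstack([r(b,220,130,80,90,5),r(b,300,210,75,90,5)][:2]))
cv2.imwrite('pics/c3.png',r(a,165,170,110,95,6))
E
```

```text
(no output)
```

View pics/c1.png

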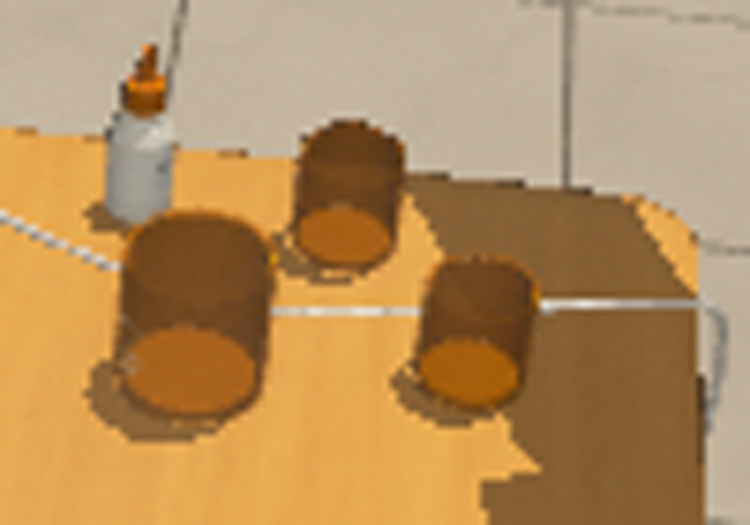

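View pics/c2.png

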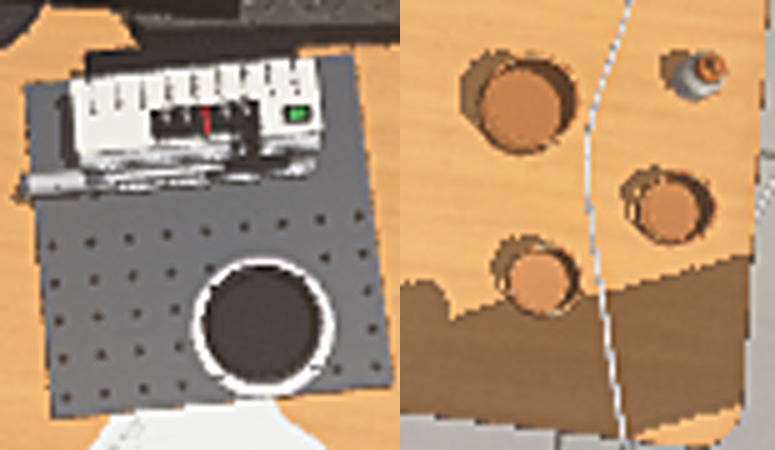

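View pics/c3.png

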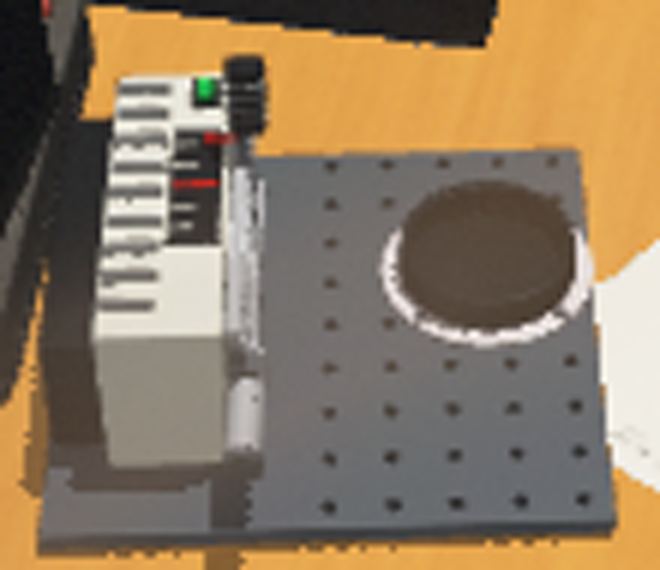

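Side crop: the left amber beaker is clearly the big one, about 20 px wide against 14–16 px for the other two. Top crop: plate corners, holder ring centred near (272.6,195.4), red mark and black grip visible. Next I'll fit sizes and poses, and crop the sample.

```bash
cat >> h.py <<'E'
from scipy.optimize import least_squares
def cyl(x,y,r,h,z0=0):
    t=np.linspace(0,2*np.pi,60); return [[x+r*np.cos(a),y+r*np.sin(a),z] for a in t for z in(z0,z0+h)]
def bbox(n,P):
    u=np.array([proj(n,p) for p in P]); return np.r_[u.min(0),u.max(0)]
def fit(bs,bt,x0,fix=None):
    def f(p):
        q=list(p)+list(fix) if fix else p
        P=cyl(*q); return np.r_[bbox('side',P)-bs,bbox('top',P)-bt]
    s=least_squares(f,x0,diff_step=1e-3); return s.x,s.fun
E
python3 - <<'E'
from h import *
np.set_printoptions(precision=4,suppress=True)
S=lambda v,f,o:np.array([v[0]/f+o[0],v[1]/f+o[1],v[2]/f+o[0],v[3]/f+o[1]])-.5
for nm,s,t,x0 in[('big',(118,210,274,420),(78,52,177,155),(.41,-.15)),('b2',(294,120,404,268),(232,168,314,243),(.352,-.245)),('b3',(416,256,538,410),(103,240,180,316),(.303,-.165))]:
    print(nm,*fit(S(s,7.5,(265,130)),S(t,5,(300,210)),[*x0,.025,.06]))
# bench
tp=np.array([(25,83),(355,55),(393,383),(50,418)])/5+[220,130]-.5
W=np.array([onz('top',p,.012)[:2] for p in tp]); print('top corners',W)
c=W.mean(0); ex=(W[0]+W[1]-W[2]-W[3]); ey=(W[0]+W[3]-W[1]-W[2]); print('c',c,np.degrees([np.arctan2(ex[1],ex[0]),np.arctan2(-ey[0],ey[1])]),np.linalg.norm(ex)/2,np.linalg.norm(ey)/2)
print('holder top',onz('top',np.array([263,327])/5+[220,130]-.5,.031))
print('holder side',onz('side',np.array([487,260])/6+[165,170]-.5,.031))
sp=np.array([(610,525),(580,150),(40,545)])/6+[165,170]-.5
print('side corners',[onz('side',p,.012)[:2] for p in sp])
# grip top centre: side (244,65)
print('grip side',onz('side',np.array([244,67])/6+[165,170]-.5,.132), 'grip top', onz('top',np.array([245,112])/5+[220,130]-.5,.132))
for n in('side','top'): print(n,'cam',ray(n,(0,0))[0])
a=cv2.imread('pics/s0.png');b=cv2.imread('pics/t0.png')
r=lambda i,x,y,w,h,f:cv2.resize(i[y:y+h,x:x+w],None,fx=f,fy=f,interpolation=cv2.INTER_CUBIC)
cv2.imwrite('pics/c4.png',np.hstack([r(a,250,285,45,60,8),r(b,150,195,45,60,8)]))
E
```

```text
Traceback (most recent call last):
  File "h.py", line 23, in fit
    s=least_squares(f,x0,diff_step=1e-3); return s.x,s.fun
  File "h.py", line 22, in f
    P=cyl(*q); return np.r_[bbox('side',P)-bs,bbox('top',P)-bt]
                                              ~~~~^^^^^^^^^
  File "h.py", line 18, in bbox
    u=np.array([proj(n,p) for p in P]); return np.r_[u.min(0),u.max(0)]
                ~~~~^^^^^
  File "h.py", line 8, in proj
    K,E,_=cam(n); q=E[:3,:3]@np.array(p)+E[:3,3]; u=K@np.array([q[0],-q[1],-q[2]]); return u[:2]/u[2]
          ~~~^^^
  File "h.py", line 6, in cam
    c=robot.camera_info(n); return np.array(c['camera_matrix']),np.array(c['extrinsics']),c
ValueError: time passes only in moves, steps and waits
```

Cache the calibration.

```bash
sed -i 's/^def cam(n):/import functools\n@functools.cache\ndef cam(n):/' h.py
cat > m.py <<'E'
from h import *
np.set_printoptions(precision=4,suppress=True)
S=lambda v,f,o:np.array([v[0]/f+o[0],v[1]/f+o[1],v[2]/f+o[0],v[3]/f+o[1]])-.5
for nm,s,t,x0 in[('big',(118,210,274,420),(78,52,177,155),(.41,-.15)),('b2',(294,120,404,268),(232,168,314,243),(.352,-.245)),('b3',(416,256,538,410),(103,240,180,316),(.303,-.165))]:
    print(nm,*fit(S(s,7.5,(265,130)),S(t,5,(300,210)),[*x0,.025,.06]))
tp=np.array([(25,83),(355,55),(393,383),(50,418)])/5+[220,130]-.5
W=np.array([onz('top',p,.012)[:2] for p in tp]); print('top corners',W)
c=W.mean(0); ex=(W[0]+W[1]-W[2]-W[3]); ey=(W[0]+W[3]-W[1]-W[2]); print('c',c,np.degrees([np.arctan2(ex[1],ex[0]),np.arctan2(-ey[0],ey[1])]),np.linalg.norm(ex)/2,np.linalg.norm(ey)/2)
print('holder top',onz('top',np.array([263,327])/5+[220,130]-.5,.031))
print('holder side',onz('side',np.array([487,260])/6+[165,170]-.5,.031))
sp=np.array([(610,525),(580,150),(40,545)])/6+[165,170]-.5
print('side corners',[onz('side',p,.012)[:2] for p in sp])
print('grip side',onz('side',np.array([244,67])/6+[165,170]-.5,.132), 'grip top', onz('top',np.array([245,112])/5+[220,130]-.5,.132))
for n in('side','top'): print(n,'cam',ray(n,(0,0))[0])
a=cv2.imread('pics/s0.png');b=cv2.imread('pics/t0.png')
r=lambda i,x,y,w,h,f:cv2.resize(i[y:y+h,x:x+w],None,fx=f,fy=f,interpolation=cv2.INTER_CUBIC)
cv2.imwrite('pics/c4.png',np.hstack([r(a,250,285,45,60,8),r(b,150,195,45,60,8)]))
E
python3 m.py
```

```text
big [ 0.404  -0.1513  0.0269  0.0625] [-0.4484 -0.1614 -0.6244  0.9311  0.095   1.0056  0.427   0.1191]
b2 [ 0.3518 -0.2477  0.0198  0.0494] [-0.8815 -0.177  -0.5743  1.2512  0.4701  1.1369  0.1429  0.2787]
b3 [ 0.2981 -0.1703  0.0204  0.0462] [-0.8038 -0.1497 -0.563   0.9203  0.1682  1.2216  0.2518  0.1788]
top corners [[ 0.6485  0.1996]
 [ 0.6931 -0.0148]
 [ 0.4764 -0.0613]
 [ 0.4283  0.154 ]]
c [0.5616 0.0693] [11.9056 12.176 ] 0.22325164404430337 0.21980436107093304
holder top [0.4991 0.0255 0.031 ]
holder side [0.4983 0.0356 0.031 ]
side corners [array([0.4285, 0.1543]), array([ 0.4726, -0.0624]), array([0.6435, 0.2027])]
grip side [0.5949 0.0476 0.132 ] grip top [0.6079 0.0514 0.132 ]
side cam [0.3659 0.8122 0.7885]
top cam [0.2025 0.033  1.4242]
```

View pics/c4.png

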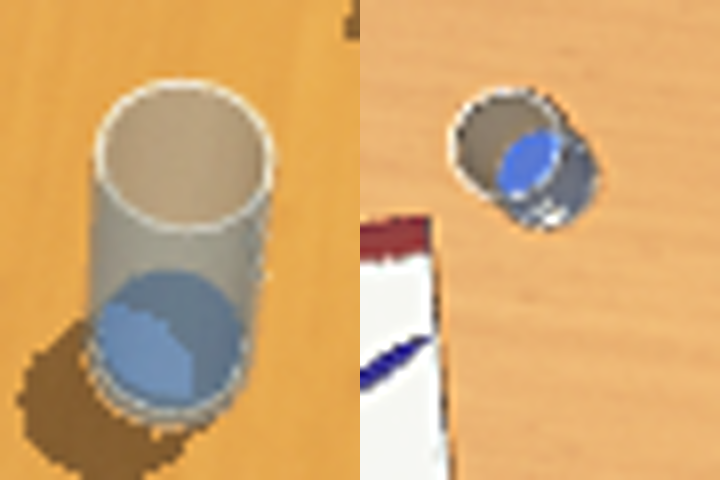

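The sample rim and base are clear in both views: side box ≈(261,295)–(284,339), top box ≈(161,206)–(180,224). I'll fit it and start moving.

```bash
cat >> h.py <<'E'
from scipy.spatial.transform import Rotation as Ro
def go(x,y,z,yaw=12.):
    o=robot.get_obs(); R=Ro.from_quat(o['tcp_rot']); d=R.inv().apply(np.array([x,y,z])-o['eef_pos'])
    a=np.radians(yaw); T=Ro.from_matrix(np.array([[np.cos(a),np.sin(a),0],[np.sin(a),-np.cos(a),0],[0,0,-1]]))
    print('t',round(o['t'],2),'pos',o['eef_pos'].round(4),'shift',d.round(4),'turn',np.degrees((R.inv()*T).as_rotvec()).round(2))
E
python3 - <<'E'
from h import *
np.set_printoptions(precision=4,suppress=True)
S=lambda v,f,o:np.array([v[0]/f+o[0],v[1]/f+o[1],v[2]/f+o[0],v[3]/f+o[1]])-.5
s=S((90,78,272,430),8,(250,285));t=S((90,88,240,230),8,(150,195))
print(fit(s,t,[.395,.34,.022,.088]));print(fit(s,t,[.395,.34],(.022,.088)))
print('big fixed',fit(S((118,210,274,420),7.5,(265,130)),S((78,52,177,155),5,(300,210)),[.405,-.15],(.029,.06)))
print('tower front base',onz('side',(253,176),0),onz('side',(172,160),0))
go(.404,-.151,.231)
E
```

```text
(array([0.3946, 0.3328, 0.0201, 0.0927]), array([-0.3171, -0.1951, -0.4879,  0.1764,  0.017 ,  0.7109, -0.0205,
        0.5833]))
(array([0.3948, 0.3318]), array([-1.2536,  0.0307,  0.2715,  0.5652,  0.0689,  0.3614,  0.8673,
        1.1277]))
big fixed (array([ 0.4041, -0.1519]), array([-1.1972, -0.0323,  0.0177,  1.2566, -0.3531,  0.4311,  1.1958,
        0.7604]))
tower front base [ 0.5096 -0.1521  0.    ] [ 0.7632 -0.1832  0.    ]
t 0.9 pos [ 0.2673 -0.5925  0.2313] shift [ 0.3062 -0.3462  0.0003] turn [ 0.    0.   12.28]
```

```bash
python3 -m pendant '[0.085,0.03,-0.035,0,0,0,0, 0.085,0.06,-0.07,0,0,0,0, 0.085,0.09,-0.105,0,0,0,2, 0.085,0.12,-0.14,0,0,0,4, 0.085,0.15,-0.175,0,0,0,6, 0.085,0.18,-0.21,0,0,0,8, 0.085,0.21,-0.24,0,0,0,10, 0.085,0.24,-0.275,0,0,0,12]' 20
```

```text
t: 1.7
eef_pos: [0.3736, -0.2419, 0.2317]
tcp_rot: [0.994, 0.106, 0.0, 0.0]
ft_force: [0.9, -0.1, -0.2]
gripper_width: 0.0852
grasp_force: 0.0
```

```bash
python3 -c "
from h import *
go(.406,-.152,.11)"
```

```text
t 1.7 pos [ 0.3736 -0.2419  0.2317] shift [ 0.0505 -0.0811  0.1216] turn [ 0.06 -0.05  0.18]
```

```bash
python3 -m pendant '[0.085,0.02,-0.03,0,0,0,0, 0.085,0.04,-0.06,0.01,0,0,0, 0.085,0.05,-0.08,0.03,0,0,0, 0.085,0.0505,-0.081,0.07,0,0,0, 0.085,0.0505,-0.081,0.1,0,0,0, 0.085,0.0505,-0.081,0.1215,0,0,0, 0.085,0.0505,-0.081,0.1215,0,0,0, 0.085,0.0505,-0.081,0.1215,0,0,0]'
python3 - <<'E'
from h import *
a=snap('side','s1.png');b=snap('top','t1.png')
print(robot.get_obs()['eef_pos'])
print([(np.round(r['position'],3).tolist(),round(r['conf'],2)) for n in('side','top') for r in robot.search_frame(n,'filter_beaker')])
r=lambda i,x,y,w,h,f:cv2.resize(i[y:y+h,x:x+w,::-1],None,fx=f,fy=f,interpolation=cv2.INTER_CUBIC)
cv2.imwrite('pics/c5.png',np.hstack([r(a,250,110,80,110,5),r(b,285,180,80,110,5)]))
E
```

```text
t: 2.5
eef_pos: [0.4053, -0.1533, 0.1102]
tcp_rot: [0.994, 0.107, -0.0, -0.0]
ft_force: [0.8, -0.3, 1.2]
gripper_width: 0.085
grasp_force: 0.0
[ 0.40609928 -0.1536133   0.11104256]
[([0.405, -0.131, 0.04], 0.98), ([0.353, -0.233, 0.029], 0.68), ([0.3, -0.157, 0.027], 0.54), ([0.302, -0.167, 0.0], 0.53), ([0.39, -0.151, 0.002], 0.5)]
```

View pics/c5.png

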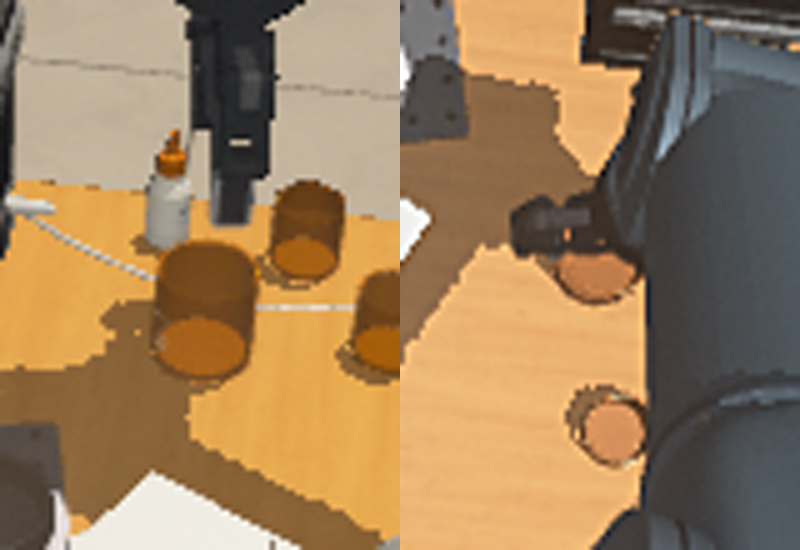

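Side view: the finger tip is near (296,155) and the beaker rim centre near (291,163). Let me compare with the projection of the TCP.

```bash
python3 - <<'E'
from h import *
p=robot.get_obs()['eef_pos']
for z in(0,.013):print('near finger',proj('side',p+np.array([-.208*.05,.978*.05,z])))
for x in(.400,.405,.410):print(x,'cyl bbox',bbox('side',cyl(x,-.153,.029,.06)).round(1))
print('obs bbox',np.array([155,240,257,380])/5+[250,110,250,110]-.5)
go(.406,-.152,.024)
E
```

```text
near finger [293.60452402 159.31080712]
near finger [294.00053317 155.31014566]
0.4 cyl bbox [280.5 157.4 302.6 186.7]
0.405 cyl bbox [278.8 157.2 300.8 186.5]
0.41 cyl bbox [277.1 157.  299.  186.3]
obs bbox [280.5 157.5 300.9 185.5]
t 2.7 pos [ 0.406  -0.1537  0.111 ] shift [ 0.0002 -0.0017  0.087 ] turn [ 0.08 -0.12  0.27]
```

```bash
python3 -m pendant '[0.085,0,-0.001,0.03,0,0,0, 0.085,0,-0.001,0.06,0,0,0, 0.085,0,-0.001,0.08,0,0,0, 0.085,0,-0.001,0.089,0,0,0, 0.085,0,-0.001,0.089,0,0,0, 0.05,0,-0.001,0.089,0,0,0, 0.05,0,-0.001,0.089,0,0,0, 0.05,0,-0.001,0.089,0,0,0]' 25
python3 -m pendant '[0.05,0,0,0,0,0,0, 0.05,0,0,0,0,0,0, 0.05,0,0,0,0,0,0, 0.05,0,0,-0.01,0,0,0, 0.05,0,0,-0.03,0,0,0, 0.05,0,0,-0.06,0,0,0, 0.05,0,0,-0.09,0,0,0, 0.05,0,0,-0.09,0,0,0]'
python3 -c "
from h import *
go(.4885,.024,.13)"
```

```text
t: 3.5
eef_pos: [0.4058, -0.1526, 0.0221]
tcp_rot: [0.994, 0.107, 0.001, 0.0]
ft_force: [-0.6, 0.7, 4.8]
gripper_width: 0.0573
grasp_force: 25.5
t: 4.3
eef_pos: [0.4075, -0.1532, 0.1148]
tcp_rot: [0.994, 0.107, 0.003, 0.002]
ft_force: [0.8, -0.1, -0.8]
gripper_width: 0.0577
grasp_force: 27.4
t 4.3 pos [ 0.4075 -0.1532  0.1148] shift [ 0.1169 -0.1559 -0.015 ] turn [ 0.23 -0.37  0.26]
```

```bash
python3 -m pendant '[0.05,0.02,-0.025,0,0,0,0, 0.05,0.05,-0.06,0,0,0,0, 0.05,0.08,-0.095,0,0,0,0, 0.05,0.105,-0.125,0,0,0,0, 0.05,0.125,-0.147,0,0,0,0, 0.05,0.132,-0.155,0.01,0,0,0.2, 0.05,0.132,-0.155,0.015,0,0,0.2, 0.05,0.132,-0.155,0.015,0,0,0.2]'
python3 - <<'E'
from h import *
a=snap('side','s2.png');b=snap('top','t2.png')
go(.5035,.026,.05)
r=lambda i,x,y,w,h,f:cv2.resize(i[y:y+h,x:x+w,::-1],None,fx=f,fy=f,interpolation=cv2.INTER_CUBIC)
cv2.imwrite('pics/c6.png',np.hstack([r(a,210,150,80,110,5),r(b,235,140,80,110,5)]))
E
```

```text
t: 5.1
eef_pos: [0.4989, 0.0254, 0.0944]
tcp_rot: [0.995, 0.105, -0.002, 0.001]
ft_force: [-0.9, 0.5, -1.6]
gripper_width: 0.0573
grasp_force: 27.4
t 5.2 pos [0.4996 0.0251 0.0953] shift [ 0.0041 -0.0001  0.0453] turn [ 0.04  0.12 -0.06]
```

View pics/c6.png

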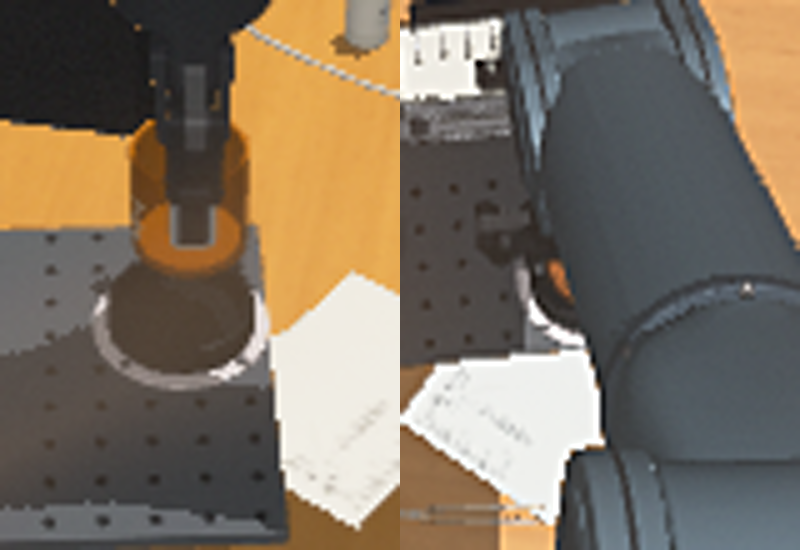

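Side view: the held beaker is centred at col ≈247.3. The ring is centred at col ≈245.7, bottom row ≈227.5.

```bash
python3 - <<'E'
from h import *
p=[.4996,.0251,.0953]
for x in(.495,.4996,.504):print(x,bbox('side',cyl(x,.0251,.029,.06,.0733)).round(1))
print('obs',(np.array([130,118,248,275])/5+[210,150,210,150]-.5))
for c in((.499,.0264),(.504,.0264),(.504,.021)):
  for r,z,h in((.038,.012,.019),(.033,.031,0),(.038,.031,0),(.043,.012,0)):print(c,r,z,bbox('side',cyl(*c,r,h,z)).round(1),bbox('top',cyl(*c,r,h,z)).round(1))
print('ring obs',(np.array([92,255,270,390])/5+[210,150,210,150]-.5))
print('dark obs side',(np.array([401,180,576,330])/6+[165,170,165,170]-.5),'ring side s0',(np.array([380,180,594,345])/6+[165,170,165,170]-.5))
print('ring top',(np.array([192,252,335,398])/5+[220,130,220,130]-.5),'dark top',np.array([205,263,322,385])/5+[220,130,220,130]-.5)
E
```

```text
0.495 [236.  171.7 260.2 205.8]
0.4996 [234.1 171.5 258.3 205.5]
0.504 [232.3 171.3 256.5 205.3]
obs [235.5 173.1 259.1 204.5]
(0.499, 0.0264) 0.038 0.012 [231.1 200.3 260.9 226.2] [259.9 183.3 283.8 207.7]
(0.499, 0.0264) 0.033 0.031 [233.1 201.6 259.  219.4] [261.4 184.8 282.2 205.1]
(0.499, 0.0264) 0.038 0.031 [231.1 200.3 260.9 220.9] [259.9 183.3 283.8 206.7]
(0.499, 0.0264) 0.043 0.012 [229.3 204.4 262.6 227.7] [258.3 183.1 285.  209.3]
(0.504, 0.0264) 0.038 0.012 [229.2 200.1 259.  226. ] [260.  181.8 283.9 206.2]
(0.504, 0.0264) 0.033 0.031 [231.2 201.4 257.  219.2] [261.6 183.3 282.4 203.6]
(0.504, 0.0264) 0.038 0.031 [229.2 200.1 259.  220.6] [260.  181.8 283.9 205.1]
(0.504, 0.0264) 0.043 0.012 [227.4 204.1 260.7 227.4] [258.5 181.6 285.2 207.7]
(0.504, 0.021) 0.038 0.012 [229.6 198.7 259.3 224.5] [261.7 182.  285.6 206.4]
(0.504, 0.021) 0.033 0.031 [231.6 200.  257.4 217.7] [263.3 183.5 284.1 203.8]
(0.504, 0.021) 0.038 0.031 [229.6 198.7 259.3 219.1] [261.7 182.  285.6 205.3]
(0.504, 0.021) 0.043 0.012 [227.8 202.8 261.  225.9] [260.1 181.8 286.8 207.9]
ring obs [227.9 200.5 263.5 227.5]
dark obs side [231.33333333 199.5        260.5        224.5       ] ring side s0 [227.83333333 199.5        263.5        227.        ]
ring top [257.9 179.9 286.5 209.1] dark top [260.5 182.1 283.9 206.5]
```

```bash
python3 -m pendant '[0.05,0.003,0,0,0,0,0, 0.05,0.003,0,0.02,0,0,0, 0.05,0.003,0,0.035,0,0,0, 0.05,0.003,0,0.045,0,0,0, 0.05,0.003,0,0.049,0,0,0, 0.05,0.003,0,0.052,0,0,0, 0.05,0.003,0,0.052,0,0,0, 0.05,0.003,0,0.052,0,0,0]'
python3 -c "
from h import *
go(.5025,.026,.039)"
```

```text
t: 6.0
eef_pos: [0.5042, 0.0279, 0.0442]
tcp_rot: [0.994, 0.105, 0.0, 0.0]
ft_force: [0.4, -0.4, -1.3]
gripper_width: 0.0575
grasp_force: 27.3
t 6.0 pos [0.5042 0.0279 0.0442] shift [-0.0021  0.0015  0.0052] turn [ 0.01 -0.05  0.08]
```

```bash
python3 -m pendant '[0.05,-0.001,0.001,0.001,0,0,0, 0.05,-0.001,0.001,0.002,0,0,0, 0.05,-0.001,0.001,0.003,0,0,0, 0.05,-0.001,0.001,0.004,0,0,0, 0.05,-0.001,0.001,0.005,0,0,0, 0.05,-0.001,0.001,0.0055,0,0,0, 0.05,-0.001,0.001,0.0055,0,0,0, 0.05,-0.001,0.001,0.0055,0,0,0]'
python3 -c "
from h import *
go(.5025,.026,.039);print(robot.get_obs()['ft_force'])"
```

```text
t: 6.8
eef_pos: [0.503, 0.0267, 0.0391]
tcp_rot: [0.994, 0.105, -0.0, 0.0]
ft_force: [-3.6, 0.3, 11.6]
gripper_width: 0.0577
grasp_force: 28.3
t 6.8 pos [0.503  0.0267 0.0391] shift [-0.0006  0.0006  0.0001] turn [0.02 0.01 0.08]
[-3.57772604  0.27459741 11.59289615]
```

```bash
python3 -m pendant '[0.05,0,0,-0.0005,0,0,0, 0.065,0,0,-0.0005,0,0,0, 0.08,0,0,-0.0005,0,0,0, 0.085,0,0,-0.0005,0,0,0, 0.085,0,0,-0.01,0,0,0, 0.085,0,0,-0.04,0,0,0, 0.085,0,0,-0.08,0,0,0, 0.085,0,0,-0.12,0,0,0]'
python3 -c "
from h import *
go(.395,.333,.16)"
```

```text
t: 7.6
eef_pos: [0.5026, 0.0268, 0.16]
tcp_rot: [0.994, 0.105, -0.0, -0.0]
ft_force: [1.1, -0.7, -0.5]
gripper_width: 0.085
grasp_force: 0.0
t 7.6 pos [0.5026 0.0268 0.16  ] shift [-4.10e-02 -3.22e-01  1.00e-04] turn [-0.01  0.04  0.09]
```

```bash
python3 -m pendant '[0.085,-0.004,-0.03,0,0,0,0, 0.085,-0.01,-0.075,0,0,0,0, 0.085,-0.016,-0.12,0,0,0,0, 0.085,-0.022,-0.17,0,0,0,0, 0.085,-0.028,-0.215,0,0,0,0, 0.085,-0.034,-0.26,0,0,0,0, 0.085,-0.038,-0.3,0,0,0,0, 0.085,-0.039,-0.323,0,0,0,0]'
python3 - <<'E'
from h import *
a=snap('side','s3.png');b=snap('top','t3.png')
go(.397,.334,.058)
r=lambda i,x,y,w,h,f:cv2.resize(i[y:y+h,x:x+w,::-1],None,fx=f,fy=f,interpolation=cv2.INTER_CUBIC)
cv2.imwrite('pics/c7.png',np.hstack([r(a,205,155,75,85,5),r(b,235,160,75,85,5)]))
for n in('side','top'):print([(np.round(q['position'],3).tolist(),round(q['conf'],2)) for q in robot.search_frame(n,'filter_beaker')])
print([(np.round(q['position'],3).tolist(),round(q['conf'],2)) for n in('side','top') for q in robot.search_frame(n,'sample_beaker')])
E
```

```text
t: 8.4
eef_pos: [0.3953, 0.3382, 0.1592]
tcp_rot: [0.994, 0.107, 0.0, -0.001]
ft_force: [0.1, -1.0, 0.0]
gripper_width: 0.0848
grasp_force: 0.0
t 8.5 pos [0.3954 0.3387 0.1592] shift [0.0005 0.0052 0.1012] turn [-0.17 -0.04  0.43]
[([0.299, -0.159, 0.027], 0.85), ([0.582, 0.119, 0.011], 0.71), ([0.501, 0.042, 0.057], 0.65)]
[([0.302, -0.169, -0.0], 0.63), ([0.508, 0.028, 0.032], 0.59), ([0.35, -0.255, 0.007], 0.52)]
[([0.396, 0.349, 0.058], 0.76), ([0.604, 0.287, 0.068], 0.51)]
```

View pics/c7.png

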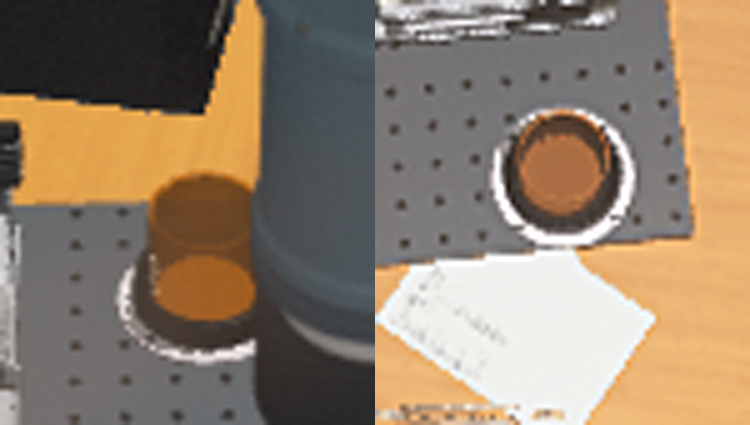

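The amber beaker stands upright in the holder: its floor disc is at ≈(271.9,194.1) in the top view, inside the white ring. Now grasp the sample.

```bash
python3 -m pendant '[0.085,0.0005,0.005,0.03,0,0,0.3, 0.085,0.0005,0.005,0.06,0,0,0.3, 0.085,0.0005,0.005,0.085,0,0,0.3, 0.085,0.0005,0.005,0.1,0,0,0.3, 0.085,0.0005,0.005,0.102,0,0,0.3, 0.085,0.0005,0.005,0.102,0,0,0.3, 0.06,0.0005,0.005,0.102,0,0,0.3, 0.036,0.0005,0.005,0.102,0,0,0.3]' 20
python3 -m pendant '[0.036,0,0,0,0,0,0, 0.036,0,0,0,0,0,0, 0.036,0,0,0,0,0,0, 0.036,0,0,0,0,0,0, 0.036,0,0,-0.01,0,0,0, 0.036,0,0,-0.04,0,0,0, 0.036,0,0,-0.08,0,0,0, 0.036,0,0,-0.12,0,0,0]'
python3 - <<'E'
from h import *
a=snap('side','s4.png')
o=robot.get_obs();print(o['eef_pos'])
r=lambda i,x,y,w,h,f:cv2.resize(i[y:y+h,x:x+w,::-1],None,fx=f,fy=f,interpolation=cv2.INTER_CUBIC)
b=cv2.imread('pics/t3.png')
print('filter floor',onz('top',(271.9,194.1),.021))
print(proj('side',o['eef_pos']))
cv2.imwrite('pics/c8.png',r(a,230,190,90,140,4))
go(.5035,.026,.17)
E
```

```text
t: 9.5
eef_pos: [0.3995, 0.3299, 0.0573]
tcp_rot: [0.995, 0.102, 0.001, -0.0]
ft_force: [0.7, -0.2, -0.6]
gripper_width: 0.0583
grasp_force: 0.0
t: 10.3
eef_pos: [0.398, 0.3287, 0.1774]
tcp_rot: [0.995, 0.103, -0.001, 0.001]
ft_force: [1.1, 1.2, -1.7]
gripper_width: 0.0429
grasp_force: 20.5
[0.4008446  0.33162832 0.18380787]
filter floor [0.50377139 0.02638881 0.021     ]
[271.41922623 271.70691511]
t 10.35 pos [0.4008 0.3316 0.1838] shift [0.038  0.3202 0.0129] turn [-0.21 -0.39 -0.21]
```

View pics/c8.png

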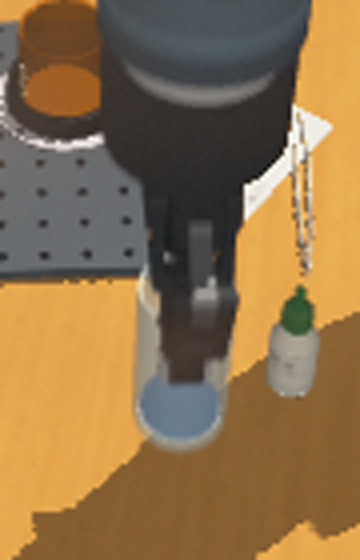

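The sample is held upright: box cols ≈262.5–286.5, bottom row ≈302; near finger tip col ≈277. The filter floor is at (0.5038,0.0264). I've viewed 10 pictures, so from here I use numbers only.

```bash
python3 - <<'E'
from h import *
p=np.array([.4008,.3316,.1838])
print('finger pred',proj('side',p+np.array([-.208*.029,.978*.029,.004])),'obs',(189/4+229.5,382/4+189.5))
for dx in(-.006,-.003,0,.003):print(dx,bbox('side',cyl(p[0]+dx,p[1]+dx*.2,.022,.088,p[2]-.057)).round(1))
print('obs',np.array([132,228])/4+229.5,'bottom',452/4+189.5)
E
```

```text
finger pred [272.90484406 283.73761844] obs (276.75, 285.0)
-0.006 [261.5 250.5 288.6 301.1]
-0.003 [259.8 250.5 286.8 301.2]
0 [258.2 250.6 285.1 301.2]
0.003 [256.5 250.6 283.3 301.2]
obs [262.5 286.5] bottom 302.5
```

```bash
python3 -m pendant '[0.036,0.004,0.03,0,0,0,0, 0.036,0.01,0.07,0,0,0,0, 0.036,0.015,0.115,0,0,0,0, 0.036,0.02,0.16,0,0,0,0, 0.036,0.026,0.205,0,0,0,0, 0.036,0.031,0.25,0,0,0,0, 0.036,0.035,0.29,0,0,0,0, 0.036,0.037,0.31,0,0,0,0]'
python3 -m pendant '[0.036,0.001,0.008,0.01,0,0,0, 0.036,0.001,0.01,0.02,0,0,0, 0.036,0.001,0.01,0.025,0,0,0, 0.036,0.001,0.01,0.025,0,0,0, 0.036,0.001,0.01,0.025,0,0,0, 0.036,0.001,0.01,0.025,0,0,0, 0.036,0.001,0.01,0.025,0,0,0, 0.036,0.001,0.01,0.025,0,0,0]'
python3 - <<'E'
from h import *
for i in range(4):
    snap('side','s5.png'); go(.5035,.0262,.078)
# blue disc / amber centroids in side
a=cv2.imread('pics/s5.png'); h=cv2.cvtColor(a,cv2.COLOR_BGR2HSV)
m=cv2.inRange(h,(100,60,50),(125,255,255)); m[:,:210]=0;m[:,300:]=0;m[:150]=0;m[260:]=0
n,l,s,c=cv2.connectedComponentsWithStats(m)
for i in range(1,n):
    if s[i,4]>15:print('blue',s[i],c[i].round(1))
print(bbox('side',cyl(.5038,.0264,.029,.06,.017)).round(1),proj('side',(.5035,.0262,.145-.055)))
print(robot.get_obs()['grasp_force'])
E
```

```text
t: 11.15
eef_pos: [0.4984, 0.0291, 0.1762]
tcp_rot: [0.995, 0.1, -0.0, 0.001]
ft_force: [0.4, 0.8, -1.8]
gripper_width: 0.0431
grasp_force: 20.5
t: 11.95
eef_pos: [0.5015, 0.0243, 0.1515]
tcp_rot: [0.995, 0.103, 0.0, 0.0]
ft_force: [0.1, -0.0, -0.3]
gripper_width: 0.043
grasp_force: 20.5
t 12.0 pos [0.5015 0.0242 0.1515] shift [ 0.0023 -0.0015  0.0735] turn [ 0.01 -0.02 -0.21]
t 12.05 pos [0.5015 0.0242 0.1515] shift [ 0.0024 -0.0016  0.0735] turn [ 0.   -0.02 -0.21]
t 12.1 pos [0.5014 0.0241 0.1514] shift [ 0.0024 -0.0016  0.0734] turn [ 0.   -0.01 -0.22]
t 12.15 pos [0.5014 0.0241 0.1514] shift [ 0.0024 -0.0016  0.0734] turn [ 0.   -0.01 -0.22]
blue [245 186   5   7  19] [247.2 188.7]
[232.6 189.  255.9 222. ] [244.41435828 192.66929872]
20.519185015249946
```

```bash
python3 - <<'E'
from h import *
a=cv2.imread('pics/s5.png').astype(int)
print('pred',bbox('side',cyl(.5015,.0242,.022,.088,.0943)).round(1),proj('side',(.5015,.0242,.0943)))
print('cols',*range(226,270,2))
for r in range(176,202,3):print(r,*((a[r,c,0]-a[r,c,2]) for c in range(226,270,2)))
E
```

```text
pred [236.1 156.7 255.  196.9] [245.36606519 190.92366217]
cols 226 228 230 232 234 236 238 240 242 244 246 248 250 252 254 256 258 260 262 264 266 268
176 -149 -150 -11 -4 -6 -8 -8 -25 -17 -3 -5 -7 -5 -18 -21 -28 -148 -149 -149 -148 -147 -148
179 -152 -150 -151 -150 -152 -151 -150 -25 -22 -10 -11 -10 -15 -21 -21 -27 -145 -148 -146 -146 -146 -146
182 -151 -151 -149 -152 -151 -152 -151 -25 -23 -23 -24 -23 -21 -24 -25 -36 -148 -147 -147 -148 -147 -147
185 -150 -149 -149 -152 -150 -151 -150 -24 26 30 29 28 27 28 0 -50 -147 -148 -146 -145 -145 -146
188 -150 -148 -148 -151 -150 -148 -145 -5 28 28 57 56 24 26 23 -58 -146 -147 -145 -146 -146 -145
191 -151 -148 -147 -148 -149 -150 -155 -44 27 26 27 52 27 26 17 -79 -148 -144 -146 -145 -145 -144
194 -146 -148 -148 -148 -146 -101 -75 -78 -52 -35 -7 12 -8 -49 -49 -141 -115 -116 -146 -145 -143 -144
197 -1 -4 -8 -2 -60 -64 -62 -66 -69 -73 -71 -69 -70 -67 -61 -83 -11 -9 -141 -145 -147 -145
200 -2 -2 -4 -3 -27 -76 -64 -67 -68 -68 -70 -69 -69 -66 -62 -73 -11 -10 -141 -145 -145 -143
```

```bash
python3 -m pendant '[0.036,0.003,-0.001,0,0,0,0, 0.036,0.006,-0.0015,0,0,0,0, 0.036,0.006,-0.0015,0.003,0,0,0, 0.036,0.006,-0.0015,0.006,0,0,0, 0.036,0.006,-0.0015,0.006,0,0,0, 0.036,0.006,-0.0015,0.006,0,0,0, 0.036,0.006,-0.0015,0.006,0,0,0, 0.036,0.006,-0.0015,0.006,0,0,0]'
python3 - <<'E'
from h import *
a=snap('side','s6.png')[:,:,::-1].astype(int); go(.507,.027,.078)
p=robot.get_obs()['eef_pos'];print('tcp proj',proj('side',p-[0.0034,.0007,.057]))
print('cols',*range(231,262))
for r in list(range(176,192,3))+list(range(196,220,4)):print(r,*((a[r,c,0]-a[r,c,2]) for c in range(231,262)))
E
```

```text
t: 12.95
eef_pos: [0.507, 0.0268, 0.1454]
tcp_rot: [0.995, 0.103, 0.0, 0.0]
ft_force: [-0.2, 0.1, 0.2]
gripper_width: 0.043
grasp_force: 20.5
t 13.0 pos [0.507  0.0268 0.1454] shift [ 0.0001 -0.0002  0.0674] turn [ 0.   -0.01 -0.22]
tcp proj [244.39305838 193.14212908]
cols 231 232 233 234 235 236 237 238 239 240 241 242 243 244 245 246 247 248 249 250 251 252 253 254 255 256 257 258 259 260 261
176 -5 -5 -7 -8 -7 -104 -45 -22 -20 -9 -6 -5 -6 -5 -6 -7 -7 -5 -10 -21 -22 -24 -31 -67 -144 -150 -150 -149 -150 -150 -148
179 -153 -151 -150 -150 -152 -112 -46 -24 -22 -10 -6 -7 -7 -8 -9 -9 -10 -7 -10 -22 -24 -25 -32 -70 -144 -150 -151 -150 -149 -148 -148
182 -151 -151 -152 -150 -151 -111 -45 -24 -22 -23 -21 -18 -19 -20 -19 -23 -22 -20 -22 -21 -25 -25 -34 -41 -138 -150 -150 -149 -150 -148 -147
185 -150 -152 -149 -151 -151 -111 -47 -24 -21 -22 -23 -20 -23 -12 -11 -4 -6 -18 -23 -22 -23 -26 -33 -80 -145 -147 -147 -146 -148 -148 -147
188 -151 -153 -150 -149 -150 -134 -55 -13 26 27 28 27 56 57 30 26 26 27 23 24 24 -1 -34 -80 -142 -149 -148 -146 -147 -146 -147
191 -149 -147 -148 -147 -150 -136 -58 
[... 190 characters left out ...]
 -14 -11 -11 -75
200 -4 -2 -4 -28 -71 -79 -65 -63 -65 -68 -70 -70 -70 -71 -71 -71 -71 -70 -69 -69 -69 -69 -65 -63 -70 -73 -42 -12 -11 -10 -10
204 -6 -6 -7 -29 -54 -61 -64 -64 -67 -69 -69 -75 -79 -82 -84 -83 -82 -81 -81 -76 -72 -69 -67 -64 -64 -62 -45 -15 -11 -11 -10
208 -16 -25 -27 -35 -45 -57 -63 -92 -117 -118 -122 -120 -121 -123 -121 -122 -121 -124 -122 -123 -122 -121 -79 -63 -58 -57 -38 -30 -27 -18 -13
212 -20 -26 -27 -29 -45 -96 -115 -115 -118 -120 -118 -119 -118 -119 -121 -119 -121 -120 -122 -123 -121 -120 -120 -121 -121 -65 -35 -28 -24 -28 -13
216 -18 -24 -27 -27 -27 -33 -70 -112 -117 -118 -118 -117 -118 -119 -121 -118 -119 -119 -121 -121 -122 -122 -121 -107 -46 -26 -24 -27 -27 -19 -13
```

Aligned within ~1 mm. Descend.

```bash
python3 -m pendant '[0.036,-0.001,0,0.008,0,0,0, 0.036,-0.001,0,0.016,0,0,0, 0.036,-0.001,0,0.024,0,0,0, 0.036,-0.001,0,0.034,0,0,0, 0.036,-0.001,0,0.044,0,0,0, 0.036,-0.001,0,0.054,0,0,0, 0.036,-0.001,0,0.06,0,0,0, 0.036,-0.001,0,0.06,0,0,0]'
python3 -c "
from h import *
go(.506,.027,.078)"
```

```text
t: 13.8
eef_pos: [0.5052, 0.0266, 0.0842]
tcp_rot: [0.995, 0.103, -0.001, -0.0]
ft_force: [0.5, -0.1, -1.5]
gripper_width: 0.0426
grasp_force: 20.5
t 13.8 pos [0.5052 0.0266 0.0842] shift [ 0.0009 -0.0003  0.0062] turn [-0.01  0.11 -0.21]
```

```bash
python3 -m pendant '[0.036,0,0,0.001,0,0,0, 0.036,0,0,0.002,0,0,0, 0.036,0,0,0.003,0,0,0, 0.036,0,0,0.004,0,0,0, 0.036,0,0,0.005,0,0,0, 0.036,0,0,0.006,0,0,0, 0.036,0,0,0.0065,0,0,0, 0.036,0,0,0.0065,0,0,0]'
python3 -c "
from h import *
snap('side','s7.png');go(.506,.027,.078);print(robot.get_obs()['ft_force'])"
```

```text
t: 14.6
eef_pos: [0.5059, 0.0266, 0.0787]
tcp_rot: [0.995, 0.103, -0.0, -0.0]
ft_force: [-0.2, 0.1, -1.1]
gripper_width: 0.0425
grasp_force: 20.5
t 14.65 pos [0.5059 0.0266 0.0787] shift [ 0.0002 -0.0004  0.0007] turn [-0.    0.01 -0.22]
[-0.0967962   0.12693429 -0.05187698]
```

```bash
python3 -m pendant '[0.036,0,0,0.0005,0,0,0, 0.036,0,0,0.0005,0,0,0, 0.036,0,0,0.001,0,0,0, 0.036,0,0,0.001,0,0,0, 0.036,0,0,0.0015,0,0,0, 0.036,0,0,0.0015,0,0,0, 0.036,0,0,0.0015,0,0,0, 0.036,0,0,0.0015,0,0,0]'
python3 -c "
from h import *
print(robot.get_obs()['ft_force'])"
```

```text
t: 15.45
eef_pos: [0.5062, 0.027, 0.0776]
tcp_rot: [0.995, 0.103, 0.0, -0.0]
ft_force: [-1.0, 1.2, 5.9]
gripper_width: 0.0432
grasp_force: 19.8
[-1.00083861  1.22922017  5.85985201]
```

```bash
python3 -m pendant '[0.045,0,0,-0.0005,0,0,0, 0.06,0,0,-0.0005,0,0,0, 0.075,0,0,-0.0005,0,0,0, 0.085,0,0,-0.0005,0,0,0, 0.085,0,0,-0.01,0,0,0, 0.085,0,0,-0.04,0,0,0, 0.085,0,0,-0.08,0,0,0, 0.085,0,0,-0.125,0,0,0]'
python3 - <<'E'
from h import *
go(.6,.047,.2)
for n in('side','top'):
  for t in('sample_beaker','filter_beaker','shutter_grip'):
    im=snap(n,n+'8.png');print(n,t,[(np.round(q['position'],3).tolist(),round(q['conf'],2)) for q in robot.search_frame(n,t)])
E
```

```text
t: 16.25
eef_pos: [0.505, 0.0265, 0.2036]
tcp_rot: [0.995, 0.103, -0.001, -0.0]
ft_force: [1.4, 0.1, 0.0]
gripper_width: 0.0848
grasp_force: 0.0
t 16.25 pos [0.505  0.0265 0.2036] shift [ 0.0971 -0.0006  0.0034] turn [-0.02  0.1  -0.21]
side sample_beaker [([0.499, 0.041, 0.098], 0.85)]
side filter_beaker [([0.303, -0.159, 0.027], 0.73), ([0.355, -0.232, 0.03], 0.68), ([0.497, 0.053, 0.057], 0.58)]
side shutter_grip [([0.595, 0.055, 0.11], 0.46)]
top sample_beaker []
top filter_beaker [([0.35, -0.257, 0.007], 0.64)]
top shutter_grip []
```

```bash
python3 - <<'E'
from h import *
import numpy as np
B=lambda x,y,z:(.5614+.9781*x-.2079*y,.0693+.2079*x+.9781*y,z)
for z in(.095,.107):print(z,'corner proj',proj('side',B(.04,.078,z)),'back',proj('side',B(.112,.078,z)),'topview',proj('top',B(.04,.078,z)),proj('top',B(.04,-.078,z)))
print('obs', np.array([222,331])/6+[164.5,169.5],np.array([95,338])/6+[164.5,169.5],'top obs',np.array([78,158])/5+[219.5,129.5],np.array([318,140])/5+[219.5,129.5])
print('sample in place',bbox('side',cyl(.504,.0264,.022,.088,.021)).round(1))
g=[B(.033+a,-.03+b,z) for a in(-.008,.008) for b in(-.006,.006) for z in(.096,.132)]
print('grip pred',bbox('side',g).round(1),'obs',np.array([222,55,266,132])/6+[164.5,169.5]*2)
a=cv2.imread('pics/side8.png').astype(int)
for r in range(160,200,3):print(r,*[a[r,c].sum()//3 for c in range(230,262)])
go(*B(.029,-.030,.17))
go(*B(.029,-.030,.104))
E
```

```text
0.095 corner proj [199.13866446 223.42924002] back [166.91184215 224.12452839] topview [234.38773743 159.06079736] [284.6561746  154.56131437]
0.107 corner proj [198.79038543 219.6427069 ] back [166.2967789  220.32928997] topview [234.17813875 157.94532828] [284.87590878 153.40983407]
obs [201.5        224.66666667] [180.33333333 225.83333333] top obs [235.1 161.1] [283.1 157.5]
sample in place [235.2 181.1 253.3 218.9]
grip pred [199.7 178.6 207.4 193.3] obs [201.5        178.66666667 208.83333333 191.5       ]
160 28 31 29 31 31 31 31 29 24 28 132 119 65 42 40 40 40 37 48 114 137 156 157 157 159 161 161 159 157 157 156 157
163 32 33 31 33 33 31 31 30 27 28 26 143 129 128 129 128 128 129 135 56 154 157 157 158 159 158 157 157 156 156 156 156
166 33 33 30 32 32 32 32 32 28 27 32 30 29 30 30 30 28 31 34 151 157 159 158 158 158 160 159 157 155 155 157 156
169 34 30 33 32 34 33 33 34 27 31 30 32 33 31 30 33 29 30 148 154 157 159 158 159 160 159 156 155 156 155 153 154
172 32 33 32 31 33 35 36 32 31 33 33 34 33 31 32 34 33 66 153 159 159 157 158 158 158 158 156 155 156 155 154 157
175 33
[... 633 characters left out ...]
158
190 159 156 157 157 157 156 157 141 160 152 133 124 123 120 117 107 106 114 116 118 122 128 152 172 139 155 155 158 158 160 159 160
193 157 156 156 156 158 146 109 98 110 114 115 117 120 123 130 133 140 133 131 122 122 120 115 110 98 106 134 158 158 158 159 159
196 106 109 109 108 107 99 72 88 108 112 116 118 121 122 124 124 124 126 125 122 120 117 114 107 112 81 86 97 112 112 114 130
199 108 108 108 109 88 84 77 86 106 114 117 118 122 123 124 125 126 124 124 124 120 118 115 121 96 80 101 92 112 113 114 119
t 16.85 pos [0.5055 0.0266 0.2016] shift [ 0.0926 -0.0005  0.0314] turn [-0.02  0.08 -0.21]
t 16.85 pos [0.5055 0.0266 0.2016] shift [ 0.0927 -0.0004  0.0974] turn [-0.02  0.08 -0.21]
```

```bash
python3 - <<'E'
from h import *
for px in((268,132),(270,87),(100,97),(95,72)):
    print(px,[onz('top',px,z)[:2].round(3) for z in(.08,.3,.45)])
for px in((163,178),(98,362),(160,88),(40,243)):
    print('side',px,[onz('side',px,z)[:2].round(3) for z in(.08,.3,.45)])
E
```

```text
(268, 132) [array([0.689, 0.061]), array([0.61 , 0.056]), array([0.555, 0.053])]
(270, 87) [array([0.843, 0.072]), array([0.738, 0.065]), array([0.666, 0.061])]
(100, 97) [array([0.745, 0.612]), array([0.656, 0.517]), array([0.595, 0.453])]
(95, 72) [array([0.829, 0.645]), array([0.726, 0.545]), array([0.656, 0.477])]
side (163, 178) [array([ 0.722, -0.004]), array([0.612, 0.25 ]), array([0.536, 0.422])]
side (98, 362) [array([0.674, 0.493]), array([0.579, 0.592]), array([0.513, 0.66 ])]
side (160, 88) [array([ 0.886, -0.469]), array([ 0.725, -0.071]), array([0.614, 0.2  ])]
side (40, 243) [array([0.914, 0.259]), array([0.743, 0.431]), array([0.628, 0.548])]
```

```bash
python3 -m pendant '[0.05,0.015,0,0,0,0,0, 0.05,0.035,0,0,0,0,0, 0.05,0.05,0,0,0,0,0, 0.05,0.06,0,0,0,0,0, 0.05,0.06,0,0,0,0,0, 0.05,0.06,0,0,0,0,0, 0.05,0.06,0,0,0,0,0, 0.05,0.06,0,0,0,0,0]' 40
```

```text
t: 17.65
eef_pos: [0.5641, 0.0386, 0.2023]
tcp_rot: [0.995, 0.103, -0.0, 0.0]
ft_force: [-0.3, 0.1, -0.6]
gripper_width: 0.0499
grasp_force: 0.0
```

```bash
python3 -m pendant '[0.05,0.01,0,0.005,0,0,0, 0.05,0.02,0,0.01,0,0,0, 0.05,0.026,0,0.015,0,0,0, 0.05,0.032,0,0.02,0,0,0, 0.05,0.032,0,0.03,0,0,0, 0.05,0.032,0,0.04,0,0,0, 0.05,0.032,0,0.05,0,0,0, 0.05,0.032,0,0.05,0,0,0]'
python3 - <<'E'
from h import *
B=lambda x,y,z:(.5614+.9781*x-.2079*y,.0693+.2079*x+.9781*y,z)
a=snap('side','s9.png'); go(*B(.029,-.030,.101)); print(robot.get_obs()['ft_force'])
E
```

```text
t: 18.45
eef_pos: [0.5945, 0.0451, 0.1503]
tcp_rot: [0.995, 0.103, -0.002, 0.0]
ft_force: [-1.1, 0.6, 0.1]
gripper_width: 0.0501
grasp_force: 0.0
t 18.5 pos [0.5951 0.0452 0.1512] shift [ 0.0012 -0.0006  0.0502] turn [-0.01  0.12 -0.21]
[0.07133778 0.02837489 0.14223895]
```

```bash
python3 -m pendant '[0.05,0.001,0,0.01,0,0,0, 0.05,0.001,0,0.02,0,0,0, 0.05,0.001,0,0.03,0,0,0, 0.05,0.001,0,0.04,0,0,0, 0.05,0.001,0,0.046,0,0,0, 0.05,0.001,0,0.049,0,0,0, 0.05,0.001,0,0.049,0,0,0, 0.05,0.001,0,0.049,0,0,0]'
python3 - <<'E'
from h import *
go(.596,.047,.101); print(robot.get_obs()['ft_force'])
E
```

```text
t: 19.3
eef_pos: [0.5973, 0.0457, 0.1035]
tcp_rot: [0.995, 0.103, 0.0, -0.0]
ft_force: [-0.1, -1.2, -0.5]
gripper_width: 0.05
grasp_force: 0.0
t 19.3 pos [0.5973 0.0457 0.1035] shift [-0.001  -0.0016  0.0025] turn [ 0.   -0.03 -0.22]
[-0.10104366 -1.21774191 -0.48527786]
```

Close gently on the grip.

```bash
python3 -m pendant '[0.035,0,0,0,0,0,0, 0.02,0,0,0,0,0,0, 0.005,0,0,0,0,0,0, 0.005,0,0,0,0,0,0, 0.005,0,0,0,0,0,0, 0.005,0,0,0,0,0,0, 0.005,0,0,0,0,0,0, 0.005,0,0,0,0,0,0]' 50
python3 - <<'E'
from h import *
a=snap('side','s10.png');B=lambda p:np.array([[.9781,.2079],[-.2079,.9781]])@(np.array(p)[:2]-[.5614,.0693])
o=robot.get_obs();print(o['eef_pos'],B(o['eef_pos']),o['ft_force'],o['gripper_width'],o['grasp_force'])
E
```

```text
t: 20.1
eef_pos: [0.5972, 0.0459, 0.1037]
tcp_rot: [0.995, 0.103, 0.0, -0.0]
ft_force: [-0.8, 1.2, 5.6]
gripper_width: 0.0111
grasp_force: 49.6
[0.59713946 0.04594153 0.10369649] [ 0.03010054 -0.03027715] [-2.32090086 -0.03646408  5.581659  ] 0.01100804666523318 49.62669253349304
```

```bash
python3 -m pendant '[0.005,0,-0.003,0,0,0,0, 0.005,0,-0.006,0,0,0,0, 0.005,0,-0.01,0,0,0,0, 0.005,0,-0.014,0,0,0,0, 0.005,0,-0.018,0,0,0,0, 0.005,0,-0.02,0,0,0,0, 0.005,0,-0.02,0,0,0,0, 0.005,0,-0.02,0,0,0,0]'
cat > chk.py <<'E'
import sys
from h import *
f=sys.argv[1];a=snap('side',f);B=lambda p:np.array([[.9781,.2079],[-.2079,.9781]])@(np.array(p)[:2]-[.5614,.0693])
o=robot.get_obs();print(o['t'],o['eef_pos'],B(o['eef_pos']),o['ft_force'],o['gripper_width'],o['grasp_force'])
for g in('s0.png',f):
    im=cv2.imread('pics/'+g).astype(int)[185:215,188:215]
    m=(im[:,:,2]-np.maximum(im[:,:,0],im[:,:,1])>60); 
    n,l,s,c=cv2.connectedComponentsWithStats(m.astype(np.uint8),connectivity=8)
    print(g,[(s[i,[0,1,2,3,4]].tolist(),(c[i]+[188,185]).round(1).tolist()) for i in range(1,n)])
E
python3 chk.py s11.png
```

```text
t: 20.95
eef_pos: [0.5936, 0.0619, 0.1037]
tcp_rot: [0.995, 0.102, 0.0, 0.002]
ft_force: [0.1, -6.9, 5.7]
gripper_width: 0.011
grasp_force: 49.8
21.0 [0.59364561 0.06181617 0.10370579] [ 0.02998354 -0.0140238 ] [-0.60909327 -5.58003242  5.26349068] 0.010827279343125768 49.85063552856445
s0.png [([20, 0, 7, 11, 59], [211.5, 190.2]), ([11, 7, 4, 2, 6], [200.2, 192.7]), ([6, 15, 7, 1, 7], [197.0, 200.0])]
s11.png [([23, 0, 4, 11, 37], [212.6, 189.8]), ([11, 12, 5, 1, 5], [201.0, 197.0]), ([9, 15, 4, 1, 4], [198.5, 200.0])]
```

```bash
python3 -m pendant '[0.005,0,-0.002,0,0,0,0, 0.005,0,-0.004,0,0,0,0, 0.005,0,-0.006,0,0,0,0, 0.005,0,-0.008,0,0,0,0, 0.005,0,-0.009,0,0,0,0, 0.005,0,-0.009,0,0,0,0, 0.005,0,-0.009,0,0,0,0, 0.005,0,-0.009,0,0,0,0]'
python3 chk.py s12.png
```

```text
t: 21.8
eef_pos: [0.5919, 0.0699, 0.1037]
tcp_rot: [0.995, 0.101, 0.0, 0.002]
ft_force: [0.4, -8.4, 5.9]
gripper_width: 0.0112
grasp_force: 50.0
21.85 [0.59190215 0.06987593 0.10372824] [ 0.02995389 -0.00577808] [ 3.34873757e-04 -7.51335377e+00  5.86897973e+00] 0.011066145784810529 49.95132565498352
s0.png [([20, 0, 7, 11, 59], [211.5, 190.2]), ([11, 7, 4, 2, 6], [200.2, 192.7]), ([6, 15, 7, 1, 7], [197.0, 200.0])]
s12.png [([23, 0, 4, 11, 40], [212.5, 189.6]), ([9, 14, 7, 2, 9], [199.9, 199.4])]
```

```bash
python3 -m pendant '[0.005,0,-0.0005,0,0,0,0, 0.005,0,-0.0005,0,0,0,0, 0.005,0,-0.0005,0,0,0,0, 0.005,0,-0.0005,0,0,0,0, 0.005,0,-0.0005,0,0,0,0, 0.005,0,-0.0005,0,0,0,0, 0.005,0,-0.0005,0,0,0,0, 0.005,0,-0.0005,0,0,0,0]'
python3 chk.py s13.png; python3 - <<'E'
import cv2
for g in('s0','s11','s13'):
    im=cv2.imread(f'pics/{g}.png').astype(int)
    print(g)
    for r in range(191,204):print(r,*[im[r,c,2]-im[r,c,:2].max() for c in range(193,207)])
E
```

```text
t: 22.65
eef_pos: [0.5918, 0.0702, 0.1037]
tcp_rot: [0.995, 0.101, 0.0, 0.002]
ft_force: [-1.1, -8.2, 6.2]
gripper_width: 0.011
grasp_force: 49.9
22.7 [0.59181755 0.0701831  0.10371794] [ 0.029935   -0.00546005] [ 0.09617754 -7.83335091  6.62764714] 0.011274294918722649 49.936625361442566
s0.png [([20, 0, 7, 11, 59], [211.5, 190.2]), ([11, 7, 4, 2, 6], [200.2, 192.7]), ([6, 15, 7, 1, 7], [197.0, 200.0])]
s13.png [([23, 0, 4, 11, 40], [212.5, 189.6]), ([9, 14, 6, 2, 9], [199.8, 199.6])]
s0
191 3 3 4 3 3 2 3 3 3 2 2 3 4 4
192 3 2 1 1 3 2 97 101 52 46 55 29 3 3
193 5 4 4 4 3 2 108 88 84 85 58 32 3 0
194 4 3 5 2 2 2 13 8 9 5 5 2 0 2
195 5 3 2 3 3 2 2 3 6 2 2 2 3 2
196 2 2 2 3 1 3 4 5 4 2 2 3 2 2
197 3 5 6 5 6 4 2 4 3 3 2 2 0 2
198 4 3 3 3 4 3 4 5 5 3 2 2 1 4
199 4 2 2 3 4 2 5 4 3 4 3 2 0 2
200 38 100 103 103 153 158 155 155 60 4 3 3 1 0
201 4 49 32 32 36 37 18 16 5 3 3 1 3 3
202 4 5 6 4 5 4 4 4 4 5 2 0 2 1
203 4 5 4 4 3 5 5 6 5 3 3 2 1 1
s11
191 3 3 3 2 3 2 1 1 2 1 1 0 3 -1
192 3 2 0 1 3 2 3 2 0 2 1 0 1 2
193 3 2 3 2 2 2 2 2 3 0 2 1 2 3
194 3 2 2 3 3 4 1 3 1 2 0 0 1 1
195 3 3 2 3 2 4 4 4 3 0 2 2 2 4
196 3 2 3 3 5 4 2 3 2 27 4 0 1 1
197 2 5 5 4 3 23 107 111 113 108 107 33 4 1
198 3 2 3 4 2 2 31 15 14 5 6 1 1 1
199 2 2 3 4 4 2 5 3 4 2 0 4 1 1
200 23 52 51 52 76 78 78 77 31 4 3 1 1 3
201 2 25 30 27 29 29 10 9 3 2 3 2 1 2
202 3 3 4 6 4 4 7 3 4 4 2 1 2 1
203 3 3 3 4 4 4 6 4 4 3 3 2 1 3
s13
191 3 1 2 2 1 2 3 1 2 1 0 -1 0 0
192 3 3 1 1 1 1 1 3 2 1 0 1 0 1
193 4 3 1 2 3 2 2 4 2 1 1 2 1 0
194 3 2 4 1 3 3 4 3 0 2 1 -1 1 2
195 3 2 3 2 2 2 4 4 2 0 2 1 1 1
196 3 2 0 2 4 2 3 2 2 2 1 2 2 3
197 4 5 3 2 3 4 3 3 2 2 2 4 2 4
198 2 3 3 2 3 3 4 4 4 2 2 1 2 1
199 2 3 4 3 5 25 76 78 76 77 56 6 1 1
200 24 49 53 51 77 109 110 110 59 61 59 5 1 3
201 2 24 27 29 29 32 15 13 4 4 4 1 3 2
202 2 4 5 4 6 5 6 4 2 4 2 1 3 2
203 3 5 4 3 5 6 5 7 3 4 3 1 3 3
```

```bash
python3 - <<'E'
from h import *
B=lambda x,y,z:(.5614+.9781*x-.2079*y,.0693+.2079*x+.9781*y,z)
for z in(.096,.1):
    q=[proj('side',B(.045,-.03+d,z)) for d in(0,.01625,.0248,.025,.05)]; print(z,np.array(q).round(2).tolist(), 'x slope',proj('side',B(.065,-.005,z))-q[3])
E
```

```text
0.096 [[199.12, 191.67], [198.8, 196.09], [198.63, 198.46], [198.63, 198.52], [198.13, 205.62]] x slope [-8.39591067  0.15659833]
0.1 [[199.01, 190.43], [198.69, 194.85], [198.52, 197.22], [198.52, 197.28], [198.01, 204.38]] x slope [-8.41751713  0.15577095]
```

The pixel travel of the pointer (6.9 px, 6.8 expected), the TCP travel (24.8 mm) and the spring force (≈8 N) all agree with half open. Handing in while still gripping.

```bash
python3 -c "
from workcell import robot
robot.snapshot('side')
print(robot.search_frame('side','sample_beaker')[:1]); print(robot.hand_in())"
```

```text
[{'position': [0.5027, 0.0407, 0.0993], 'conf': 0.74}]
the job is handed in; nothing more can be done
None
```

I handed the job in with the amber beaker standing in the holder, the clear sample beaker standing inside it, and the shutter held at half open (about 25 mm), all by my measurements; no verdict came back.

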